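# Size a jar stopper in a stepped gauge

### The job

Take the wooden jar stopper that stands alone on the round coaster and try it in the stepped wooden gauge, starting with the smallest socket and going up one socket at a time, each time pressing it down gently and upright on the socket for a moment, until it enters. Leave it standing there, pushed fully home with its collar flat on the step, and let go. Never press hard on the gauge, and leave the two other stoppers on the slate and everything else where it stands.

Things in the scene. Friction and masses are not known exactly. Their poses are not given: they have to be found in the camera images.
- gauge: stepped stopper gauge, a pale wooden staircase block on a dark base, 80 x 250 mm, held on a thick rubber mat that gives 1 mm under 10 N; origin under its centre on the worktop; four sockets in a row along its y axis, 58 mm apart, smallest at +y on the lowest step, each next one 6 mm wider and on a 6 mm higher step, largest at -y. 3 to 10 N is plenty to try a stopper on it, 30 N too hard
- socket_1 (a point): centre of the mouth of socket 1, 23.5 mm wide and 20 mm deep (round, closed below), in the top face of its step, 36 mm above the worktop; z points up out of the socket
- socket_2 (a point): centre of the mouth of socket 2, 29.5 mm wide and 20 mm deep (round, closed below), in the top face of its step, 42 mm above the worktop; z points up out of the socket
- socket_3 (a point): centre of the mouth of socket 3, 35.5 mm wide and 20 mm deep (round, closed below), in the top face of its step, 48 mm above the worktop; z points up out of the socket
- socket_4 (a point): centre of the mouth of socket 4, 41.5 mm wide and 20 mm deep (round, closed below), in the top face of its step, 54 mm above the worktop; z points up out of the socket
- stopper_a: one of three turned wooden jar stoppers, alike from above (loose, about 70 g, 57 mm tall, origin at centre of the plug's underside, z up its axis): plug 16 mm long, dark collar 50 mm across at z 16 to 22 mm, round knob 25 mm across at z 22 to 57 mm. Plug 28, 34 or 40 mm across, one of each; which letter has which is not told. It enters a socket 1.5 mm or more wider; home, its collar is on the step
- stopper_b: one of three turned wooden jar stoppers, alike from above (loose, about 70 g, 57 mm tall, origin at centre of the plug's underside, z up its axis): plug 16 mm long, dark collar 50 mm across at z 16 to 22 mm, round knob 25 mm across at z 22 to 57 mm. Plug 28, 34 or 40 mm across, one of each; which letter has which is not told. It enters a socket 1.5 mm or more wider; home, its collar is on the step
- stopper_c: one of three turned wooden jar stoppers, alike from above (loose, about 70 g, 57 mm tall, origin at centre of the plug's underside, z up its axis): plug 16 mm long, dark collar 50 mm across at z 16 to 22 mm, round knob 25 mm across at z 22 to 57 mm. Plug 28, 34 or 40 mm across, one of each; which letter has which is not told. It enters a socket 1.5 mm or more wider; home, its collar is on the step
- coaster: round brown coaster, 94 mm across, about 4.5 mm thick, fixed; origin under its centre; the stopper to be sized stands on it, within 15 mm of its centre
- slate: dark thin serving slate, 160 x 84 mm, 4.5 mm thick, fixed; origin under its centre, long side along its x axis; the two other stoppers stand on it, 74 mm apart
- salt_shaker: glass salt shaker with a metal top, 44 mm across, 90 mm tall, loose, origin at its underside; leave it alone
- tumbler: clear glass tumbler, 76 mm across, 86 mm tall, loose, origin at its underside; leave it alone
- mug: white mug with blue dots, 77 mm across, 89 mm tall, loose, origin at its underside; leave it alone
- jigger: steel double measure, 46 mm across, 84 mm tall, loose, origin at its underside; leave it alone
There are look-alikes about, which are no part of the job. What is shaped like the stopper_a but blue is not meant.

How it is judged:
By the outcome, as a careful person would: the job done as asked, in the order asked, and still so for the second after the job is handed in, with the robot touching nothing.
It also fails if it takes over 61 s, if anything falls off the work surface, if the arm or the gripper's body presses on something with over 40 N, if the wrist force passes 120 N, or if a joint passes its speed limit or range.

### The arm

A 6-joint arm with a two-finger parallel gripper is mounted at the origin on a cart in front of the work surface, level with it; the furniture and walls round the work are solid. World frame = base frame: x ahead of the robot, y to its left, z up, the work surface at z = 0. Lengths are in m, angles in degrees, forces in N, time in s.
With the tool pointing down it reaches from about 0.425 to 0.925 m from the base axis. Payload 12.5 kg.
Tool frame: the origin (TCP) lies at the centre of the arm's flange, where the gripper is bolted on; the fingertips stand 173 mm ahead of it and the grasp point (between the pads) lies grip_point_offset ahead of it (grip_point_offset is the distance from the TCP to the grasp point, in m); z points along the fingers, y is the direction in which the jaws open and shut (so a half turn about z gives the same grasp; the last joint's range is limited). The gripper opens to 85 mm and grips with 20 to 120 N. Pads are 22 mm wide; open, the fingers measure 114 mm over their backs; the gripper's body (76 mm by 85 mm) begins 54 mm behind the grasp point. The pads swing forward as they close: fully open they stand 13 mm farther back than shut.
Start: joints at [-75.264, 28.126, 89.318, -0, 62.55, -6.05], TCP at [0.222, -0.584, 0.405] pointing down, gripper open.
Joint ranges: [-177.58, 177.58], [-47.91, 125.51], [2.72, 160], [-65.01, 245.01], [3.68, 167.84], [-153.87, 153.87]. Speed limits (degrees/s): [127.2, 127.2, 159.86, 180, 180, 180].

### API

Orientations are given as [roll, pitch, yaw] about the fixed x, y, z axes, in that order (R = Rz(yaw) Ry(pitch) Rx(roll)).
In Python, from plant import * gives the robot as it stands. The module is installed in compiled form; this text tells all that it offers.
- The arm moves only by the shell command python3 -m jog 'ROWS' [FORCE]. ROWS is a JSON object of lists of equal length, an entry for each row: "slide": the shift along the tool's x, y, z in cm, a list of three; "twist": the turn about the tool's z in rad; "jaw": the opening in per cent of the stroke, from 0 (shut) to 100 (fully open). In form: {"slide": [[dx, dy, dz], ...], "twist": [twist, ...], "jaw": [jaw, ...]}. A call has 1 to 20 rows; each row shifts and turns the commanded pose from where the row before left it, along the tool's axes as they then stand; what a row does not reach is not made up. A row lasts 1/10 s, in which the tool goes at most 50 mm and 8.59 degrees, less where a joint would pass 70% of its speed; a pose out of reach is approached as far as the arm can. A call is refused whole if a number of a shift passes 5 or a number of a turn 0.15, either way. A call with a gripper value outside its range is refused whole. The fingers move at their own pace and stop on an object; FORCE is the grip in N (left out, the last holds). Time passes only in rows, so rows that do not move let the fingers close. It gives the time, the measured TCP pose, the force and the opening at its end, in the units of the state.
- get_state(): the state, without advancing time (a new reading comes with each control period).
- snapshot(name): name is "side" or "top"; returns the picture (400x640x3 uint8, blue, green, red); there is no depth.
- camera_model(name): a dict with "mtx" (3x3 intrinsics, pixels), "R" (3x3) and "t" (3): a world point X has camera coordinates R X + t. Camera axes: x right, y down, z forward; pixel columns grow to the right and rows downward; lengths in m; the calibration is good to about 2 mm. A picture is of the moment at which its call begins. camera_model takes no time and is no camera call.
- close_job(): hands the job in, once; it reports no verdict.
Trained networks look in the newest picture that a camera, given by its name, has taken for a name from the list of things; names that differ only in an ending like _2 or _b are one class to them, and where a whole thing is asked for, a point or a joint stands for the part that bears it (a point fixed in the world has none). Each returns a list of dicts, best first, with "p" (0 to 1); they miss things now and then, are a little off and sometimes report something else, mostly with a low value. They report only what shows in the picture. A call takes as long as a camera call. They do not tell look-alikes from the thing itself.
- find_in(camera, query): "rect" ([left, top, right, bottom] in pixels, round what is visible of it).
The state is a dict: "t": time; "joint_pos": joint angles; "joint_velocities": joint speeds; "effort": joint torques, N m; "eef_pos": TCP position; "tcp_rot": TCP orientation; "ft_force": force on the tool from outside, world axes, zero at the start; "ft_torque": the same for the moment, N m; "opening": finger opening in m.
Only numpy, scipy, OpenCV 4.12 (cv2) and the standard library are available. Lean on these libraries where they do the work, as an engineer would, in place of code of your own. Each camera call takes 0.05 s, during which the arm holds its last target. There are 200 camera calls.

## Working session

There is one attempt and no reset: what is moved stays moved. The work goes in short steps, Python scripts to look and compute and a shell command to move; the robot and the scene stay as the last step left them, time stands still between calls to the robot, and variables do not carry over. Pictures are saved under pics/ and viewed, about 8 in all and at most 12, crops included, and the job is handed in when it is done.

```bash
mkdir -p pics; python3 - <<'E'
from plant import *
import cv2,numpy as np
s=get_state(); print({k:np.round(v,3).tolist() for k,v in s.items()})
try: print(grip_point_offset)
except Exception as e: print(e)
for c in("top","side"):
    cv2.imwrite(f"pics/{c}0.png",snapshot(c))
    m=camera_model(c); print(c,np.round(m["mtx"],1).tolist(),"pos",np.round(-np.array(m["R"]).T@m["t"],3),np.round(m["R"],2).tolist())
    for q in("stopper_a","coaster","gauge","slate"):
        print(q,[(np.round(d["rect"]).tolist(),round(d["p"],2)) for d in find_in(c,q)][:6])
E
```

```text
{'t': 0.0, 'joint_pos': [-75.264, 28.166, 89.352, 0.002, 62.551, -6.051], 'joint_velocities': [0.118, -0.111, -0.041, 0.023, 0.0, 0.035], 'effort': [-0.001, -61.846, -26.16, -0.0, 0.004, 0.0], 'eef_pos': [0.222, -0.584, 0.404], 'tcp_rot': [-179.931, -0.009, 20.786], 'ft_force': [-0.415, -0.085, 0.33], 'ft_torque': [0.013, 0.04, 0.031], 'opening': 0.085}
0.1547
top [[437.7, 0.0, 307.5], [0.0, 437.7, 202.9], [0.0, 0.0, 1.0]] pos [0.289 0.056 1.28 ] [[0.03, -1.0, -0.0], [-0.98, -0.03, -0.19], [0.19, 0.01, -0.98]]
stopper_a [([387.0, 243.0, 402.0, 264.0], 0.69), ([366.0, 202.0, 381.0, 217.0], 0.65), ([436.0, 202.0, 452.0, 225.0], 0.51), ([437.0, 229.0, 454.0, 246.0], 0.46), ([227.0, 197.0, 315.0, 239.0], 0.24)]
coaster [([363.0, 196.0, 391.0, 226.0], 0.6)]
gauge [([440.0, 230.0, 453.0, 246.0], 0.68), ([228.0, 196.0, 314.0, 240.0], 0.6), ([336.0, 158.0, 352.0, 169.0], 0.46)]
slate [([425.0, 198.0, 460.0, 255.0], 0.75)]
side [[410.1, 0.0, 319.9], [0.0, 410.1, 192.4], [0.0, 0.0, 1.0]] pos [ 0.454 -1.251  0.583] [[1.0, -0.08, -0.01], [-0.04, -0.37, -0.93], [0.07, 0.93, -0.37]]
stopper_a [([280.0, 253.0, 301.0, 274.0], 0.8), ([270.0, 227.0, 284.0, 248.0], 0.77), ([307.0, 216.0, 328.0, 234.0], 0.74), ([313.0, 251.0, 333.0, 269.0], 0.65), ([290.0, 176.0, 316.0, 212.0], 0.3), ([287.0, 176.0, 317.0, 213.0], 0.22)]
coaster [([300.0, 229.0, 327.0, 240.0], 0.78)]
gauge [([290.0, 176.0, 316.0, 212.0], 0.93)]
slate [([273.0, 261.0, 337.0, 283.0], 0.75)]
```

View pics/top0.png

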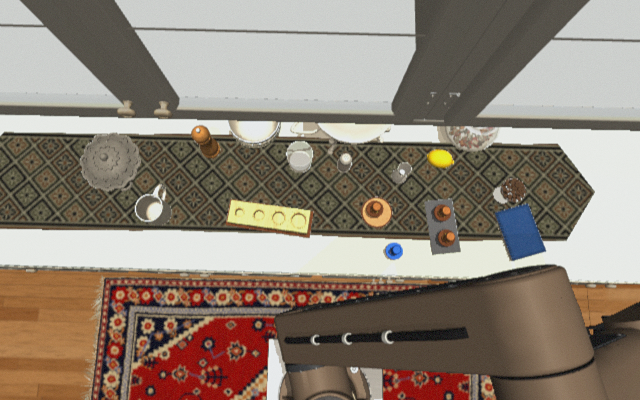

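View pics/side0.png

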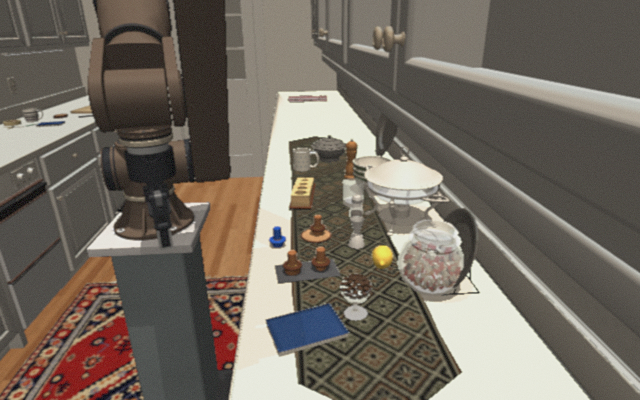

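Candidates: coaster stopper at top (376,209); two slate stoppers at (443,212) and (446,237), which must stay; and the blue look-alike at (394,251). I choose the one on the coaster at (376,209). Next is a close crop to check it and refine the gauge.

```bash
cat > h.py <<'E'
from plant import *
import cv2,numpy as np
def ray(c,uv,z):
    m=camera_model(c);R=np.array(m["R"]);t=np.array(m["t"]).ravel();K=np.array(m["mtx"])
    o=-R.T@t; d=R.T@np.linalg.inv(K)@[uv[0],uv[1],1]
    return o+d*(z-o[2])/d[2]
def proj(c,X):
    m=camera_model(c);p=np.array(m["mtx"])@(np.array(m["R"])@np.array(X,float)+np.array(m["t"]).ravel());return p[:2]/p[2]
E
python3 - <<'E'
from h import *
a=cv2.imread("pics/top0.png");b=cv2.imread("pics/side0.png")
r=lambda im,x0,y0,x1,y1,s:cv2.resize(im[y0:y1,x0:x1],None,fx=s,fy=s,interpolation=cv2.INTER_CUBIC)
A=r(a,222,190,322,245,8);cv2.imwrite("pics/c_gauge.png",A)
B=r(a,355,190,415,265,6);C=r(b,262,170,342,245,6)
cv2.imwrite("pics/c_pair.png",np.hstack([B,C[:450]]))
print(A.shape,B.shape,C.shape)
E
```

```text
(440, 800, 3) (450, 360, 3) (450, 480, 3)
```

View pics/c_gauge.png

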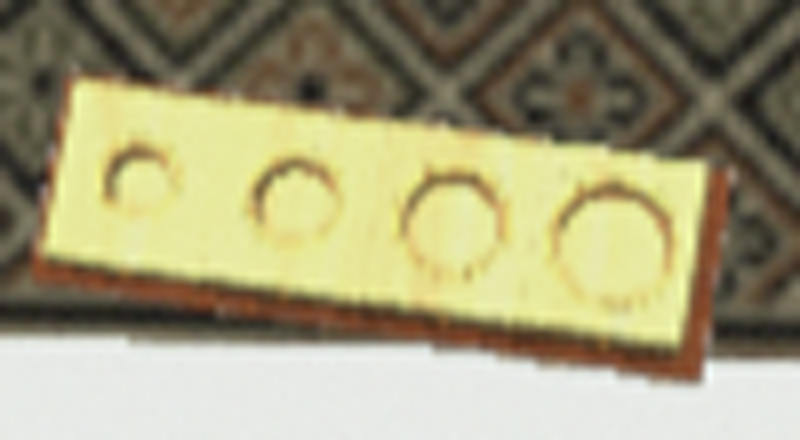

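View pics/c_pair.png

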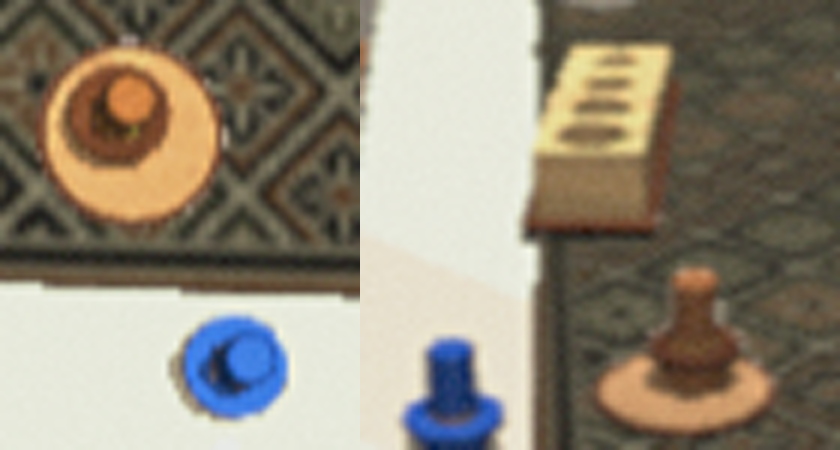

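Top crop: sockets 1–4 run left to right at about (239.5,212.3), (258.8,215), (278.4,218), (298.4,220.4). The brown stopper stands on the coaster with its knob at (376.5,206.5) and collar at (374.2,209). The blue one is clearly the other piece. Now I'll work out positions.

```bash
cat > m.py <<'E'
from h import *
from scipy.optimize import least_squares
f=lambda p,s,o:((np.array(p)+.5)/s-.5+np.array(o))
s=[f(p,8,(222,190)) for p in [(142,180),(296,202),(453,226),(613,245)]]
Z=[.036,.042,.048,.054]
W=np.array([ray("top",p,z)[:2] for p,z in zip(s,Z)])
print("sockets by ray",W.round(4).tolist())
def sock(q):
    c,sn=np.cos(q[2]),np.sin(q[2]); ys=np.array([87,29,-29,-87])/1000
    return np.c_[q[0]-sn*ys,q[1]+c*ys]
def gpt(q,x,y,z): c,sn=np.cos(q[2]),np.sin(q[2]); return [q[0]+c*x-sn*y,q[1]+sn*x+c*y,z]
# yellow outline corners top: left at low step, right at high step
cor=[f(p,8,(222,190)) for p in [(75,80),(40,258),(712,163),(684,348)]]
print("corner rays",[ray("top",p,z)[:2].round(4).tolist() for p,z in zip(cor,(.036,.036,.054,.054))])
r=least_squares(lambda q:(sock(q)-W).ravel(),[.37,.15,0]); q=r.x
print("pose",q[:2].round(4),np.degrees(q[2]).round(2),"res",r.fun.round(4)); print("sockets",sock(q).round(4).tolist())
print("side preds",[proj("side",[*w,z]).round(1).tolist() for w,z in zip(sock(q),Z)])
sd=[f(p,6,(262,170)) for p in [(617-360,61),(605-360,84),(601-360,106),(592-360,134)]]
print("side seen",np.round(sd,1).tolist())
k=ray("top",f((130,100),6,(355,190)),.0615);c=ray("top",f((116,115),6,(355,190)),.0265);co=ray("top",f((131,133),6,(355,190)),.0045)
print("knob",k.round(4),"collar",c.round(4),"coaster",co.round(4))
print("knob side pred",proj("side",k).round(1),"seen",f((695-360,275),6,(262,170)).round(1))
E
python3 m.py
```

```text
sockets by ray [[0.5032, 0.2589], [0.4957, 0.2023], [0.4875, 0.1452], [0.4813, 0.0879]]
corner rays [[0.5394, 0.2853], [0.4738, 0.2939], [0.5117, 0.0536], [0.4453, 0.0618]]
pose [0.4919 0.1736] -7.41 res [-0.0001  0.0009 -0.      0.0001  0.0007 -0.0004 -0.0005 -0.0006]
sockets [[0.5031, 0.2599], [0.4957, 0.2023], [0.4882, 0.1448], [0.4807, 0.0873]]
side preds [[304.7, 178.8], [303.3, 182.5], [301.8, 186.5], [300.2, 190.9]]
side seen [[304.4, 179.8], [302.4, 183.6], [301.8, 187.2], [300.2, 191.9]]
knob [ 0.5259 -0.1321  0.0615] collar [ 0.5251 -0.1307  0.0265] coaster [ 0.5204 -0.1414  0.0045]
knob side pred [317.5 214.7] seen [317.4 215.4]
```

```bash
python3 -m jog '{"slide":[[0,0,0],[0,0,0],[0,0,0],[2,-3,0],[2,-3,0],[2,-3,0],[2,-3,0],[2,-3,0],[2,-3,0],[2,-3,0],[2,-3,0],[2,-3,0],[2,-3,0],[2,-3,2],[2,-3,2],[2,-3,2],[2,-3,2],[2,-3,2],[0,0,0],[0,0,0]],"twist":[0.121,0.121,0.121,0,0,0,0,0,0,0,0,0,0,0,0,0,0,0,0,0],"jaw":[100,100,100,100,100,100,100,100,100,100,100,100,100,100,100,100,100,100,100,100]}' 40
```

```text
t: 2.5
eef_pos: [0.5222, -0.1339, 0.3044]
tcp_rot: [-180.0, 0.0, 0.1]
ft_force: [-0.1, 0.2, 0.7]
opening: 0.0853
```

```bash
python3 -m jog '{"slide":[[0.33,-0.24,2],[0,0,2],[0,0,2],[0,0,2],[0,0,1],[0,0,0.97],[0,0,0],[0,0,0],[0,0,0],[0,0,0],[0,0,0],[0,0,0],[0,0,0],[0,0,0],[0,0,0],[0,0,0]],"twist":[0,0,0,0,0,0,0,0,0,0,0,0,0,0,0,0],"jaw":[100,100,100,100,100,100,100,60,45,35,20,0,0,0,0,0]}' 40
```

```text
t: 4.1
eef_pos: [0.5253, -0.1319, 0.2055]
tcp_rot: [180.0, -0.0, -0.0]
ft_force: [-1.4, 0.3, 5.5]
opening: 0.0234
```

```bash
python3 -m jog '{"slide":[[0,0,-0.5],[0,0,-1],[0,0,-2],[0,0,-2],[0,0,-2],[0,0,-1],[0,0,-0.5],[0,0,0],[0,0,0]],"twist":[0,0,0,0,0,0,0,0,0],"jaw":[0,0,0,0,0,0,0,0,0]}' 40
python3 - <<'E'
from h import *
im=snapshot("side"); s=get_state();print(s["eef_pos"],s["ft_force"])
u=proj("side",np.array(s["eef_pos"])-[0,0,.19]).round().astype(int);print(u)
A=cv2.resize(im[u[1]-40:u[1]+35,u[0]-50:u[0]+50],None,fx=8,fy=8,interpolation=cv2.INTER_CUBIC);cv2.imwrite("pics/lift.png",A);print(u-[50,40])
E
```

```text
t: 5.0
eef_pos: [0.5251, -0.1319, 0.2944]
tcp_rot: [-180.0, 0.1, -0.0]
ft_force: [-0.7, -0.5, -0.8]
opening: 0.0235
[ 0.52511504 -0.13194593  0.29422912] [-0.59607055 -0.29203773 -0.7755607 ]
[317 202]
[267 162]
```

View pics/lift.png

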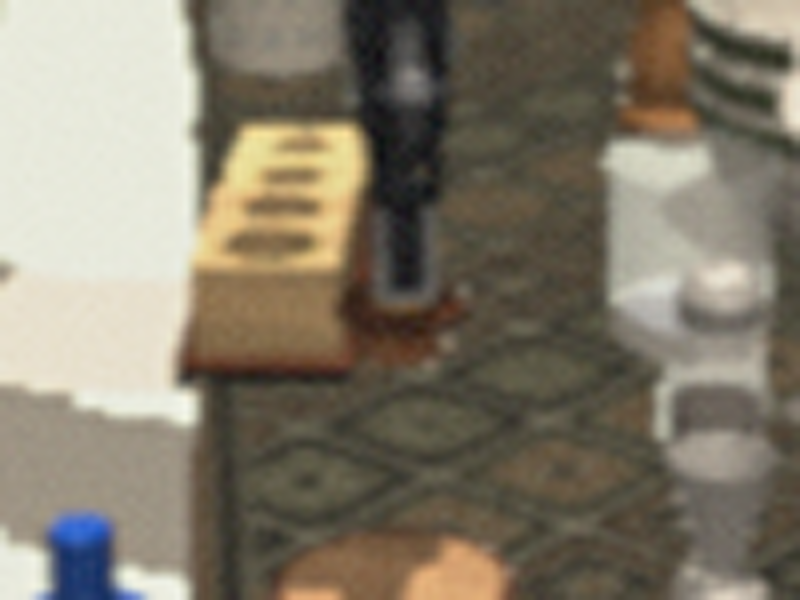

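The stopper is held upright and lifted: tip at crop (405,290), collar just below it. Moving to hover over socket 1.

```bash
python3 -m jog '{"slide":[[0,-1.1,0],[-0.2,-3,0],[-0.25,-4,0],[-0.25,-4,0],[-0.25,-4,0],[-0.25,-4,0],[-0.25,-4,0],[-0.25,-4,0],[-0.25,-4,0],[-0.25,-4,0],[-0.25,-2,0],[0,-1.08,0],[0,0,1],[0,0,1],[0,0,0.7],[0,0,0],[0,0,0]],"twist":[0,0,0,0,0,0,0,0,0,0,0,0,0,0,0,0,0],"jaw":[0,0,0,0,0,0,0,0,0,0,0,0,0,0,0,0,0]}' 40
python3 - <<'E'
from h import *
s=get_state();p=np.array(s["eef_pos"]);print(p,s["ft_force"])
out=[]
for c in("side","top"):
    im=snapshot(c);u=proj(c,p-[0,0,.182]).round(1);v=u.round().astype(int);print(c,u,"origin",v-[25,30])
    A=cv2.resize(im[v[1]-30:v[1]+30,v[0]-25:v[0]+25],None,fx=8,fy=8,interpolation=cv2.INTER_CUBIC);out.append(A)
cv2.imwrite("pics/hover1.png",np.hstack(out))
E
```

```text
t: 6.75
eef_pos: [0.5011, 0.2592, 0.2677]
tcp_rot: [180.0, 0.0, -0.1]
ft_force: [-0.0, 0.4, -1.4]
opening: 0.0231
[0.50107535 0.25917125 0.26770662] [-0.0185358   0.40489802 -1.36525131]
side [303.8 166.7] origin [279 137]
top [236.4 209.7] origin [211 180]
```

View pics/hover1.png

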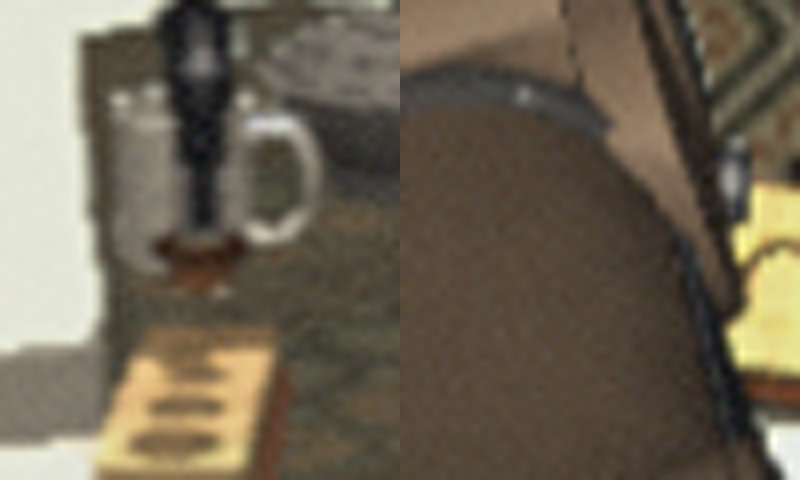

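```bash
python3 -m jog '{"slide":[[0.2,-0.07,0.5],[0,0,1],[0,0,0.7],[0,0,0.3],[0,0,0.15],[0,0,0.15],[0,0,0.1],[0,0,0],[0,0,0]],"twist":[0,0,0,0,0,0,0,0,0],"jaw":[0,0,0,0,0,0,0,0,0]}' 40
```

```text
t: 7.75
eef_pos: [0.5028, 0.2605, 0.2391]
tcp_rot: [-180.0, -0.0, -0.0]
ft_force: [-0.1, 0.4, -0.5]
opening: 0.0234
```

```bash
python3 -m jog '{"slide":[[0,0,0.08],[0,0,0.08],[0,0,0.06],[0,0,0]],"twist":[0,0,0,0],"jaw":[0,0,0,0]}' 40; sleep 0; python3 -m jog '{"slide":[[0,0,0.04],[0,0,0]],"twist":[0,0],"jaw":[0,0]}' 40
```

```text
t: 8.15
eef_pos: [0.5028, 0.2605, 0.2368]
tcp_rot: [180.0, -0.0, -0.0]
ft_force: [0.2, -0.4, 0.8]
opening: 0.0237
t: 8.35
eef_pos: [0.5028, 0.2605, 0.2366]
tcp_rot: [180.0, -0.0, -0.0]
ft_force: [-0.5, -0.8, 3.3]
opening: 0.0235
```

```bash
python3 -m jog '{"slide":[[0,0,0.04],[0,0,0],[0,0,0],[0,0,0],[0,0,0],[0,0,0]],"twist":[0,0,0,0,0,0],"jaw":[0,0,0,0,0,0]}' 40
```

```text
t: 8.95
eef_pos: [0.5028, 0.2605, 0.2363]
tcp_rot: [-180.0, -0.0, -0.0]
ft_force: [-1.8, -0.5, 6.3]
opening: 0.0234
```

```bash
python3 -m jog '{"slide":[[0,0,-0.4],[0,0,-1],[0,0,-0.4],[-0.2,1.5,0],[-0.2,2,0],[-0.2,1.5,0],[-0.11,0.82,0],[0,0,0],[0,0,0.5],[0,0,0.4],[0,0,0],[0,0,0]],"twist":[0,0,0,0,0,0,0,0,0,0,0,0],"jaw":[0,0,0,0,0,0,0,0,0,0,0,0]}' 40
```

```text
t: 10.15
eef_pos: [0.4957, 0.2027, 0.2447]
tcp_rot: [180.0, 0.0, 0.0]
ft_force: [0.1, -0.4, -0.4]
opening: 0.0236
```

```bash
python3 -m jog '{"slide":[[0,0.04,0.08],[0,0,0.08],[0,0,0.06],[0,0,0.04],[0,0,0],[0,0,0]],"twist":[0,0,0,0,0,0],"jaw":[0,0,0,0,0,0]}' 40
```

```text
t: 10.75
eef_pos: [0.4957, 0.202, 0.2426]
tcp_rot: [-180.0, -0.0, -0.0]
ft_force: [-0.9, 0.1, 3.3]
opening: 0.0236
```

```bash
python3 -m jog '{"slide":[[0,0,0.03],[0,0,0],[0,0,0],[0,0,0],[0,0,0],[0,0,0]],"twist":[0,0,0,0,0,0],"jaw":[0,0,0,0,0,0]}' 40; python3 -c "
from plant import *
s=get_state();print(s['ft_force'],s['ft_torque'],s['eef_pos'])"
python3 -m jog '{"slide":[[0.08,0,0],[0,0.08,0],[-0.08,0,0],[-0.08,0,0],[0,-0.08,0],[0,-0.08,0],[0.08,0,0],[0.08,0,0],[0,0,0]],"twist":[0,0,0,0,0,0,0,0,0],"jaw":[0,0,0,0,0,0,0,0,0]}' 40
```

```text
t: 11.35
eef_pos: [0.4957, 0.2019, 0.2423]
tcp_rot: [-180.0, -0.0, -0.0]
ft_force: [-1.2, 1.0, 6.9]
opening: 0.0239
[-1.15974117  1.04728361  6.94003969] [0.20228945 0.27357371 0.01134057] [0.49568371 0.20192789 0.24231442]
t: 12.25
eef_pos: [0.496, 0.2026, 0.2421]
tcp_rot: [180.0, 0.1, -0.0]
ft_force: [-4.3, -1.5, 8.2]
opening: 0.0234
```

It stays on the surface at socket 2, also after a ±0.8 mm search at about 7 N. Before going up, I'll measure the plug near the side camera to rule out misalignment.

```bash
python3 -m jog '{"slide":[[0,0,-1],[0,0,-3],[0,0,-3],[0,1,-1],[0,3,0],[0,4,0],[0,4.5,0],[0,4.5,0],[0,4.5,0],[0,4.5,0],[0,4.5,0],[0,4.5,0],[0,4.5,0],[0,4.5,0],[0,4.5,0],[0,4.5,0],[0,4.5,0],[0,4.5,0],[0,4.5,0],[0,3,0]],"twist":[0,0,0,0,0,0,0,0,0,0,0,0,0,0,0,0,0,0,0,0],"jaw":[0,0,0,0,0,0,0,0,0,0,0,0,0,0,0,0,0,0,0,0]}' 40
python3 -m jog '{"slide":[[0,0,0],[0,0,0]],"twist":[0,0],"jaw":[0,0]}' 40
python3 - <<'E'
from h import *
s=get_state();p=np.array(s["eef_pos"]);print(p)
im=snapshot("side");np.save("pics/near.npy",im)
for dz in(.2007,.1927,.1817): print(dz,proj("side",p-[0,0,dz]).round(2),[ (proj("side",p+[r,0,-dz])-proj("side",p-[r,0,dz]))[0].round(1) for r in(.014,.017,.02,.025)])
v=proj("side",p-[0,0,.185]).round().astype(int)
A=cv2.resize(im[v[1]-30:v[1]+20,v[0]-25:v[0]+25],None,fx=12,fy=12,interpolation=cv2.INTER_CUBIC);print(v-[25,30])
cv2.imwrite("pics/near.png",A)
E
```

```text
t: 14.25
eef_pos: [0.495, -0.4954, 0.3212]
tcp_rot: [-180.0, 0.0, -0.1]
ft_force: [-0.0, 1.1, -0.7]
opening: 0.0237
t: 14.45
eef_pos: [0.4955, -0.4928, 0.3209]
tcp_rot: [-179.9, 0.1, -0.1]
ft_force: [0.0, 0.3, -1.2]
opening: 0.0234
[ 0.4954966  -0.49276184  0.32093421]
0.2007 [314.84 261.26] [np.float64(13.1), np.float64(15.9), np.float64(18.7), np.float64(23.3)]
0.1927 [314.78 258.01] [np.float64(13.1), np.float64(15.9), np.float64(18.7), np.float64(23.4)]
0.1817 [314.7  253.51] [np.float64(13.2), np.float64(16.0), np.float64(18.8), np.float64(23.5)]
[290 225]
```

View pics/near.png

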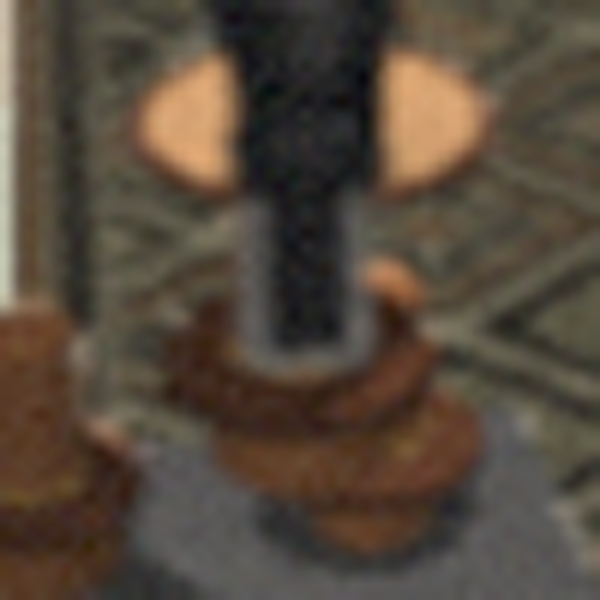

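The held collar overlaps a slate stopper behind it, so the width can't be read. I'll shift so the white counter is behind the plug.

```bash
python3 -m jog '{"slide":[[-2,2,0],[-3,2.5,0],[-3,3,0],[-2,2.5,0],[-0.8,0,0],[0,0,0],[0,0,0]],"twist":[0,0,0,0,0,0,0],"jaw":[0,0,0,0,0,0,0]}' 40
python3 - <<'E'
from h import *
s=get_state();p=np.array(s["eef_pos"]);print(p)
im=snapshot("side")
for dz in(.2007,.1927,.1817): print(dz,proj("side",p-[0,0,dz]).round(2),[ (proj("side",p+[r,0,-dz])-proj("side",p-[r,0,dz]))[0].round(1) for r in(.014,.017,.02,.025)])
v=proj("side",p-[0,0,.185]).round().astype(int)
A=cv2.resize(im[v[1]-30:v[1]+20,v[0]-25:v[0]+25],None,fx=12,fy=12,interpolation=cv2.INTER_CUBIC);print(v-[25,30])
cv2.imwrite("pics/near2.png",A)
E
```

```text
t: 15.2
eef_pos: [0.3891, -0.5911, 0.3223]
tcp_rot: [-180.0, -0.0, 0.0]
ft_force: [0.4, -0.4, 0.1]
opening: 0.0233
[ 0.38913651 -0.59105949  0.32226206]
0.2007 [262.25 290.66] [np.float64(14.8), np.float64(18.0), np.float64(21.2), np.float64(26.5)]
0.1927 [261.98 287.11] [np.float64(14.9), np.float64(18.1), np.float64(21.3), np.float64(26.6)]
0.1817 [261.61 282.18] [np.float64(15.0), np.float64(18.2), np.float64(21.4), np.float64(26.8)]
[237 254]
```

View pics/near2.png

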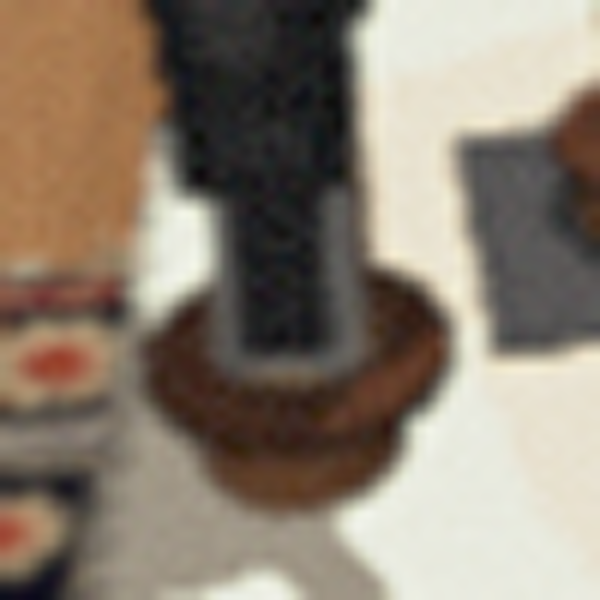

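Plug width reads about 16.4–17.7 px at crop (205–402, 455). A 28 mm plug would give 14.9, 34 mm gives 18.1 and 40 mm gives 21.3, so this is the 34 mm plug. That agrees with sockets 1 and 2 refusing it. On to socket 3.

```bash
python3 -m jog '{"slide":[[0.9,-1.5,0],[0.9,-3,0],[0.9,-4.5,0],[0.9,-4.5,0],[0.9,-4.5,0],[0.9,-4.5,0],[0.9,-4.5,0],[0.9,-4.5,0],[0.9,-4.5,0],[0.9,-4.5,0],[0.9,-4.5,0],[0,-4.5,0],[0,-4.5,0],[0,-4.5,0],[0,-4.5,0],[0,-4.5,0],[0,-4.5,0],[0,-1.6,0],[0,0,0],[0,0,0]],"twist":[0,0,0,0,0,0,0,0,0,0,0,0,0,0,0,0,0,0,0,0],"jaw":[0,0,0,0,0,0,0,0,0,0,0,0,0,0,0,0,0,0,0,0]}' 40
```

```text
t: 17.25
eef_pos: [0.4867, 0.1446, 0.3222]
tcp_rot: [180.0, 0.0, 0.1]
ft_force: [0.3, -0.3, -0.0]
opening: 0.0234
```

```bash
python3 -m jog '{"slide":[[0.15,0,1],[0,0,2],[0,0,2],[0,0,1],[0,0,0.6],[0,0,0.4],[0,0,0.1],[0,0,0],[0,0,0]],"twist":[0,0,0,0,0,0,0,0,0],"jaw":[0,0,0,0,0,0,0,0,0]}' 40
python3 -m jog '{"slide":[[0,0,0.08],[0,0,0.08],[0,0,0.08],[0,0,0],[0,0,0]],"twist":[0,0,0,0,0],"jaw":[0,0,0,0,0]}' 40
```

```text
t: 18.15
eef_pos: [0.4891, 0.1437, 0.2515]
tcp_rot: [-180.0, -0.1, -0.0]
ft_force: [-0.2, -0.3, 0.2]
opening: 0.0234
t: 18.65
eef_pos: [0.4889, 0.1437, 0.2486]
tcp_rot: [180.0, 0.0, -0.0]
ft_force: [-0.3, -0.9, -0.3]
opening: 0.0235
```

```bash
python3 -m jog '{"slide":[[-0.07,-0.1,0],[0,0,0.06],[0,0,0.05],[0,0,0],[0,0,0]],"twist":[0,0,0,0,0],"jaw":[0,0,0,0,0]}' 40;python3 -c "
from plant import *
s=get_state();print(s['ft_force'],s['ft_torque'],s['eef_pos'])"
```

```text
t: 19.15
eef_pos: [0.4883, 0.1448, 0.248]
tcp_rot: [-180.0, -0.0, -0.0]
ft_force: [-1.9, 0.3, 7.4]
opening: 0.0237
[-1.87305397  0.32475528  7.3702196 ] [0.13319357 0.28562232 0.03212815] [0.48828147 0.14482238 0.24800621]
```

```bash
python3 -m jog '{"slide":[[-0.04,0.03,0],[-0.04,0.03,0],[0,0,0]],"twist":[0,0,0],"jaw":[0,0,0]}' 40;python3 -c "
from plant import *
s=get_state();print(s['ft_force'],s['ft_torque'],s['eef_pos'])"
```

```text
t: 19.45
eef_pos: [0.4877, 0.1444, 0.2481]
tcp_rot: [-180.0, -0.1, -0.0]
ft_force: [0.3, 3.0, 4.8]
opening: 0.0237
[0.30461754 2.99654465 4.8315198 ] [ 0.5552798  -0.02061692 -0.00964423] [0.48771851 0.14438388 0.24809242]
```

```bash
python3 -m jog '{"slide":[[0.04,0,0.02],[0.04,0,0],[0.04,0,0],[0,0,0]],"twist":[0,0,0,0],"jaw":[0,0,0,0]}' 40
python3 -m jog '{"slide":[[0.04,-0.03,0],[0,-0.04,0],[-0.04,0,0],[0,0,0]],"twist":[0,0,0,0],"jaw":[0,0,0,0]}' 40
python3 -m jog '{"slide":[[-0.04,0,0],[-0.04,0,0],[-0.04,0,0],[0,0,0]],"twist":[0,0,0,0],"jaw":[0,0,0,0]}' 40;python3 -c "
from plant import *
s=get_state();print(s['ft_force'],s['ft_torque'],s['eef_pos'])"
```

```text
t: 19.85
eef_pos: [0.4885, 0.1443, 0.2477]
tcp_rot: [-180.0, -0.0, -0.0]
ft_force: [-1.5, 1.1, 7.2]
opening: 0.0237
t: 20.25
eef_pos: [0.4885, 0.1448, 0.2478]
tcp_rot: [180.0, -0.0, -0.0]
ft_force: [-2.6, -1.0, 8.1]
opening: 0.0238
t: 20.65
eef_pos: [0.4878, 0.1448, 0.248]
tcp_rot: [-180.0, -0.1, -0.0]
ft_force: [-0.4, -1.5, 7.3]
opening: 0.0236
[-0.37308165 -1.47911836  7.32709771] [-0.22618161 -0.03501846  0.02452934] [0.4877627  0.14482218 0.24798864]
```

```bash
python3 - <<'E'
from h import *
s=get_state();p=np.array(s["eef_pos"])
im=snapshot("side");v=proj("side",p-[0,0,.2]).round().astype(int);print(v-[25,30])
A=cv2.resize(im[v[1]-30:v[1]+20,v[0]-25:v[0]+25],None,fx=12,fy=12,interpolation=cv2.INTER_CUBIC)
cv2.imwrite("pics/s3.png",A)
q=[.4921,.1736,np.radians(-7.2)];c,sn=np.cos(q[2]),np.sin(q[2])
g=lambda x,y,z:proj("side",[q[0]+c*x-sn*y,q[1]+sn*x+c*y,z])
f=lambda u:((u-(v-[25,30])+.5)*12-.5).round()
print("sock3",f(g(0,-.029,.048)),"collar mid pred",f(proj("side",[p[0],p[1],.067])),"step4 front top L/R",f(g(-.033,-.1165,.054)),f(g(.033,-.1165,.054)),"step3 rim L/R at y-29",f(g(-.033,-.029,.048)),f(g(.033,-.029,.048)),"s4",f(g(0,-.087,.054)))
E
```

```text
[277 157]
sock3 [304. 360.] collar mid pred [300. 301.] step4 front top L/R [162. 449.] [391. 451.] step3 rim L/R at y-29 [196. 359.] [413. 361.] s4 [286. 412.]
```

View pics/s3.png

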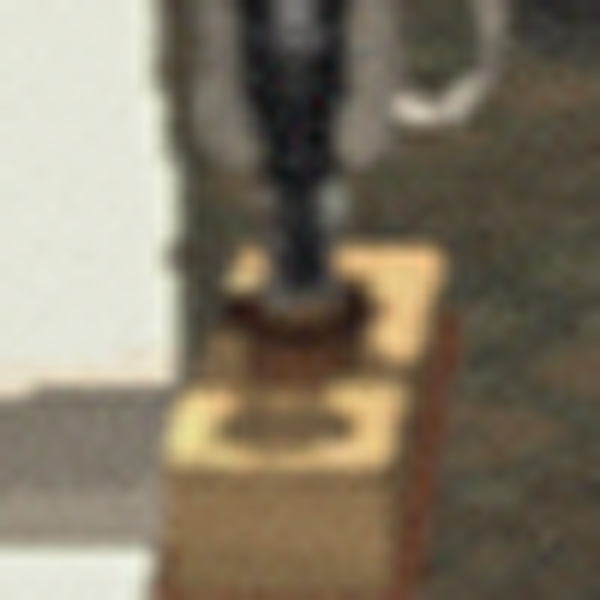

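```bash
cat > cop.py <<'E'
from h import *
F=[];T=[]
for i in range(10):
    snapshot("top");s=get_state();F.append(s["ft_force"]);T.append(s["ft_torque"])
f=np.mean(F,0);t=np.mean(T,0);h=.2
print("F",f.round(2),"sd",np.std(F,0).round(2),"T",t.round(3),"sd",np.std(T,0).round(3),"CoP mm",(1e3*np.array([(-h*f[0]-t[1])/f[2],(t[0]-h*f[1])/f[2]])).round(1),np.round(s["eef_pos"],4),s["t"])
E
python3 cop.py
```

```text
F [ 0.2  -1.65  7.18] sd [0.27 0.45 0.24] T [-0.199 -0.016  0.015] sd [0.027 0.03  0.026] CoP mm [-3.3 18.3] [0.4878 0.1448 0.2479] 21.2
```

```bash
python3 -m jog '{"slide":[[0,0.05,0],[0,0.05,0],[0,0.03,0],[0,0,0]],"twist":[0,0,0,0],"jaw":[0,0,0,0]}' 40; python3 cop.py
```

```text
t: 21.6
eef_pos: [0.4874, 0.1435, 0.2473]
tcp_rot: [180.0, 0.0, -0.0]
ft_force: [0.3, 0.4, -0.9]
opening: 0.0234
F [-0.26 -0.06 -0.92] sd [0.41 0.61 0.51] T [ 0.002 -0.001  0.001] sd [0.022 0.038 0.035] CoP mm [-58.1 -16.8] [0.4875 0.1435 0.2473] 22.1
```

The force vanished, so the plug has entered socket 3. Pushing home gently.

```bash
python3 -m jog '{"slide":[[0,0,0.1],[0,0,0.15],[0,0,0.15],[0,0,0]],"twist":[0,0,0,0],"jaw":[0,0,0,0]}' 40; python3 cop.py
```

```text
t: 22.5
eef_pos: [0.4875, 0.1435, 0.2431]
tcp_rot: [180.0, 0.0, -0.0]
ft_force: [0.9, 0.5, -0.9]
opening: 0.0237
F [-0.01 -0.03 -0.69] sd [0.64 0.58 0.42] T [-0.     0.002  0.009] sd [0.022 0.025 0.023] CoP mm [ 0.7 -7.3] [0.4875 0.1435 0.2434] 23.0
```

Free, with no side load. Continue down.

```bash
python3 -m jog '{"slide":[[0,0,0.2],[0,0,0.2],[0,0,0.2],[0,0,0.2],[0,0,0.1],[0,0,0]],"twist":[0,0,0,0,0,0],"jaw":[0,0,0,0,0,0]}' 40; python3 -m jog '{"slide":[[0,0,0.06],[0,0,0.05],[0,0,0.04],[0,0,0]],"twist":[0,0,0,0],"jaw":[0,0,0,0]}' 40; python3 -m jog '{"slide":[[0,0,0]],"twist":[0],"jaw":[0]}'
```

```text
t: 23.6
eef_pos: [0.4875, 0.1435, 0.2342]
tcp_rot: [180.0, 0.0, -0.0]
ft_force: [0.1, 0.3, -0.5]
opening: 0.0238
t: 24.0
eef_pos: [0.4875, 0.1435, 0.2329]
tcp_rot: [180.0, -0.0, -0.0]
ft_force: [-0.7, 0.6, 0.5]
opening: 0.0236
t: 24.1
eef_pos: [0.4875, 0.1435, 0.233]
tcp_rot: [180.0, -0.0, -0.0]
ft_force: [-0.5, 0.1, 0.1]
opening: 0.0237
```

```bash
python3 -m jog '{"slide":[[0,0,0.05],[0,0,0.03],[0,0,0],[0,0,0]],"twist":[0,0,0,0],"jaw":[0,0,0,0]}' 40; python3 cop.py
```

```text
t: 24.5
eef_pos: [0.4874, 0.1435, 0.2324]
tcp_rot: [180.0, -0.0, -0.0]
ft_force: [-1.4, -0.7, 6.6]
opening: 0.0236
F [-1.41 -1.14  5.97] sd [0.64 0.39 0.51] T [-0.062  0.271  0.012] sd [0.045 0.036 0.023] CoP mm [ 1.9 27.7] [0.4874 0.1435 0.2324] 25.0
```

Seated on the step at about 6 N, at the expected height. I'll relieve the load, open and rise.

```bash
python3 -m jog '{"slide":[[0,0,-0.05],[0,0,0],[0,0,0],[0,0,0],[0,0,0],[0,0,0],[0,0,0],[0,0,-0.5],[0,0,-2],[0,0,-3],[0,0,-4],[0,0,-4],[0,0,-3],[0,4,-1],[0,4.5,0],[0,4.5,0],[0,4.5,0],[0,4,0],[0,0,0],[0,0,0]],"twist":[0,0,0,0,0,0,0,0,0,0,0,0,0,0,0,0,0,0,0,0],"jaw":[0,30,34,40,60,90,100,100,100,100,100,100,100,100,100,100,100,100,100,100]}' 40
python3 - <<'E'
from h import *
im=snapshot("side");t=snapshot("top")
A=cv2.resize(im[160:285,240:380],None,fx=4,fy=4,interpolation=cv2.INTER_CUBIC)
B=cv2.resize(t[185:260,220:320],None,fx=2.4,fy=2.4,interpolation=cv2.INTER_CUBIC)
B=np.vstack([B,np.zeros((500-B.shape[0],240,3),np.uint8)])
cv2.imwrite("pics/end.png",np.hstack([A,B]))
E
```

```text
t: 27.0
eef_pos: [0.4872, -0.0721, 0.4078]
tcp_rot: [-180.0, -0.0, -0.1]
ft_force: [0.5, -0.0, 0.1]
opening: 0.0855
```

View pics/end.png

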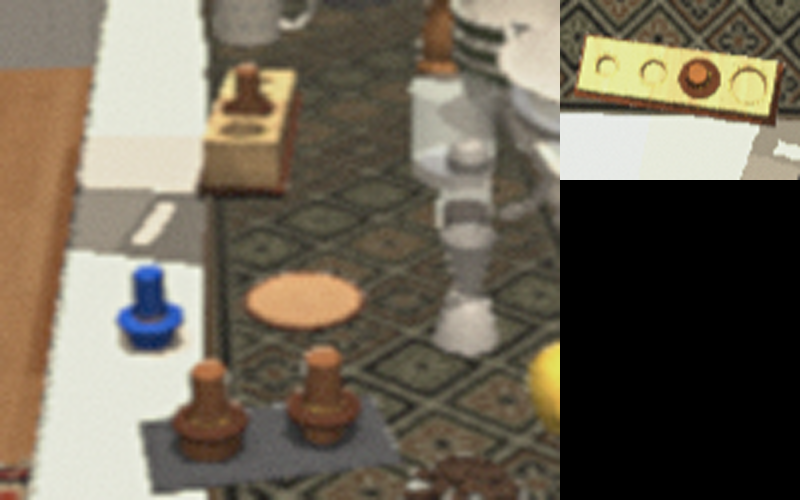

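The stopper stands flat in socket 3, the coaster is empty, and both slate stoppers are in place: one wide plug and one narrow, which fits ours being the 34 mm one. Handing in.

```bash
python3 -c "
from plant import *
print(close_job())"
```

```text
the job is handed in; nothing more can be done
None
```

The coaster stopper went into socket 3 and stands there, pushed home with its collar on the step. The gripper is open and well clear. I handed the job in at about 27 s of the 61 s allowed.

- **Tries:** I pressed it at about 6 N on socket 1 and about 7–8 N on socket 2. It did not enter either one, even with a small sideways search at socket 2. Between sockets 2 and 3 I carried it to the side camera to measure the plug. It read nearest 34 mm, which fits both refusals.
- **Socket 3:** the first touches at up to about 8 N sat roughly 1 mm off and did not enter. I shifted it about 1 mm toward −y using the force readings, and it dropped in with no load. I then pressed it home at about 6 N. The tool height was 0.2324 m against 0.2327 m expected.
- **Last checks:** the final pictures show it upright in socket 3, the coaster empty, and the two slate stoppers and the blue one undisturbed. The tumbler, salt shaker, mug and jigger I did not check one by one.
- **Doubtful readings:** the pressure-point estimate while pressing home was off-centre by about 28 mm. I put that down to sensor noise and side load, since height and pictures both looked right. The first near-camera picture was unusable because a slate stopper was behind the plug, so I took a second.

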